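# Hold the punch tin's sprung lid open

## Robot

A 7-joint arm with a two-finger parallel gripper is mounted at the origin on the work surface. World frame = base frame: x ahead of the robot, y to its left, z up, the work surface at z = 0. Lengths are in m, angles in rad, forces in N, time in s.
With the tool pointing down it reaches from about 0.4 to 0.85 m from the base axis. Payload 10.4 kg.
Tool frame: the origin (TCP) lies midway between the tips of the shut fingers; the grasp point (between the pads) lies 19 mm behind it (manip.tcp_to_grasp is the distance from the TCP to the grasp point, in m); z points along the fingers, y is the line along which they close (so a half turn about z gives the same grasp; the last joint's range is limited). The gripper opens to 85 mm and grips with 20 to 120 N. Pads are 22 mm wide; open, the fingers measure 114 mm over their backs; the gripper's body (76 mm by 85 mm) begins 54 mm behind the grasp point. The pads swing forward as they close: fully open they stand 13 mm farther back than shut.
Start: joints at [1.188, 0.332, -0.065, 1.46, 0.022, 1.35, -0.088], TCP at [0.22, -0.585, 0.231] pointing down, gripper open.
Joint ranges: [-2.6, 2.6], [-0.5, 2.12], [-1.47, 1.34], [0.16, 2.42], [-1.27, 4.41], [0.06, 2.06], [-2.6, 2.6]. Speed limits (rad/s): [2.22, 2.22, 2.79, 2.79, 3.14, 3.14, 3.14].

## Interface

Orientations are given as a unit quaternion [x, y, z, w].
In Python, from workcell import manip gives the robot as it stands.
- The arm moves only by the shell command python3 -m jog 'ROWS' [FORCE]. ROWS is a JSON object of lists of equal length, an entry for each row: "offset": the shift along the world's x, y, z in m, a list of three; "yaw": the turn about the world's z in degrees; "jaw": the closure, from 0 (fully open) to 1 (shut). A call has 1 to 20 rows; each row shifts and turns the commanded pose from where the row before left it; what a row does not reach is not made up. A row lasts 1/12 s, in which the tool goes at most 41.7 mm and 7.16 degrees, less where a joint would pass 70% of its speed; a pose out of reach is approached as far as the arm can. A call is refused whole if a number of a shift passes 0.0417 or a number of a turn 7.16, either way. A call with a gripper value outside its range is refused whole. The fingers move at their own pace and stop on an object; FORCE is the grip in N (left out, the last holds). Time passes only in rows, so rows that do not move let the fingers close. It gives the time, the measured TCP pose, the force, the opening and the grip force at its end, in the units of the state.
- manip.get_obs(): the state, without advancing time (a new reading comes with each control period).
- manip.camera(name): name is "scene" or "side" or "wrist"; returns a dict with "frame" (384x512x3 uint8, red, green, blue), "camera_matrix" (3x3 intrinsics, pixels), "distortion" ([k1, k2, p1, p2, k3] as OpenCV has them; the pictures are not rectified), "eye" and "attitude" of the camera in the world; the wrist camera has in their place "hand_eye" (4x4, takes a point from camera to tool coordinates, whose origin is the TCP and whose axes are the flange's). Camera axes: x right, y up, looking along -z (the intrinsics and any distortion apply to the point x, -y, -z); pixel columns grow to the right and rows downward; lengths in m; the calibration is good to about 2 mm. A picture is of the moment at which its call begins: read the wrist's pose just before it. There is no depth.
- manip.hand_in(): hands the job in; it is judged then, once.
Trained networks look in a picture, given as the dict that the camera call returned (one of the last four; its "shot" number tells which), for a name from the list of things; names that differ only in an ending like _2 or _b are one class to them, and where a whole thing is asked for, a point or a joint stands for the part that bears it (a point fixed in the world has none). Each returns a list of dicts, best first, with "score" (0 to 1); they miss things now and then, are a little off and sometimes report something else, mostly with a low value. They report only what shows in the picture. A call takes as long as a camera call.
- manip.masks_of(picture, name): "region" (384x512 bool, what is visible of it).
- manip.tip_of(picture, name): "at" ([x, y, z] in m, in world coordinates, good to about 4 mm: a listed point, or the origin of a listed thing).
The state is a dict: "clock": time; "joint_pos": joint angles; "joint_velocities": joint speeds; "tau": joint torques, N m; "position": TCP position; "ee_rot": TCP orientation; "ft_force": force on the tool from outside, world axes, zero at the start; "torque": the same for the moment, N m; "grip_width": opening from 0.0 (shut) to 1.0 (fully open); "grasp_force": force on a finger pad.
Only numpy, scipy, OpenCV 4.12 (cv2) and the standard library are available. Lean on these libraries where they do the work, as an engineer would, in place of code of your own. Each camera call takes 0.05 s, during which the arm holds its last target. There are 200 camera calls.

## Task

Take the hammer off the lid of the punch tin and lay it flat inside the shallow metal tray, without dropping it in. Then lift the tin's lid by its handle and hold it still, open at 45 degrees, so that I can pick out a punch: the lid falls shut by itself, so finish while still holding it there. Leave everything else on the bench where it is.

Things in the scene. Friction and masses are not known exactly. Their poses are not given: they have to be found in the camera images.
- tin: dark sheet-metal tin box, 200 (its x) by 220 (its y) by 90 mm high, fixed to the bench. Origin: centre of its underside. Its front, the side with the lid's handle, faces its -x, roughly towards the robot; it is turned up to 0.35 rad either way.
- lid (a joint): the tin's flat lid, 4 mm sheet on the rim, its top 94 mm above the bench when shut. Hinged at the tin's far (+x) edge; the front edge swings up and away from the robot. Value: opening angle in rad, 0 shut (level), 1.3 at the stop. 0.4 kg, and a weak spring closes it too: 3 to 4 N across the lid at the handle lifts or holds it at any angle; let go, it falls shut.
- lid_handle (a point): middle of the lid's steel handle: a round bar 12 mm thick, 100 mm long, parallel to the hinge, on two end posts. Bar centre 36 mm above the lid's top, 32 mm behind its front edge, 170 mm from the hinge line along the lid and 40 mm off it. Moves with the lid: x axis along the lid to the hinge, y along the bar, z out of the lid's top. The bar can turn between gripper pads.
- lid_hinge (a point): middle of the hinge line, at the top of the tin's far edge, 90 mm above the bench; y axis along the hinge line.
- hammer: loose hammer, 0.3 kg, at the start flat on the lid behind its handle, about parallel to the hinge. Wooden handle 20 mm wide, 22 mm high, along its x; steel head at +x, 24 (x) by 90 (y) by 24 mm high. Reaches from 56 mm ahead of the origin to 200 mm behind it. Origin: on the underside, below the balance point, in the handle 44 mm from the middle of the head. z up.
- hammer_head (a point): centre of the hammer's head, 12 mm above its underside
- hammer_butt (a point): in the hammer's handle, 10 mm from its free end, 12 mm above the underside
- tray: shallow bare-metal tray fixed to the bench, 320 (its x) by 220 mm (its y), floor 3 mm thick, rim 18 mm high (22 mm with its rounded bead) and 4 mm thick, empty. Origin: centre of its underside. It lies beside the tin, on either side of it.
- weight: bystander: small brass weight with a knob, 40 mm across, 42 mm high, between tin and tray
- jar: bystander: glass jar, 70 mm across, 100 mm high, behind the brass weight
- mallet: bystander: wooden mallet lying at the robot's left, 54 mm high, 237 mm long
- pliers: bystander: pliers with black grips lying at the robot's right, 12 mm high, 175 mm long

How it is judged:
On the way:
1. the hammer lies flat in the tray, let go and at rest, the lid still shut (x of hammer_head in the frame of tray between -0.156 and 0.156 m and y of hammer_head in the frame of tray between -0.106 and 0.106 m and height (world z) of each of hammer_head, hammer_butt below 0.026 m and x of hammer_butt in the frame of tray between -0.156 and 0.156 m and y of hammer_butt in the frame of tray between -0.106 and 0.106 m and linear speed of hammer below 0.03 m/s and contact force between the fingers and hammer below 0.1 N and value of joint lid below 0.1 rad), for 0.2 s.
At the end, for the whole second after the job is handed in: Lid open at 45 +-7 degrees (0.665 to 0.905 rad), still (under 0.08 rad/s), held by the fingers (over 1 N) through the last second; hammer flat inside the tray (head and butt points within its rim, under 26 mm above the bench), let go, at rest, not touching the tin (value of joint lid between 0.665 and 0.905 rad and velocity of joint lid between -0.08 and 0.08 rad/s and contact force between the fingers and tin above 1 N and contact force between hammer and tin below 0.1 N and x of hammer_head in the frame of tray between -0.156 and 0.156 m and y of hammer_head in the frame of tray between -0.106 and 0.106 m and height (world z) of each of hammer_head, hammer_butt below 0.026 m and x of hammer_butt in the frame of tray between -0.156 and 0.156 m and y of hammer_butt in the frame of tray between -0.106 and 0.106 m and linear speed of hammer below 0.03 m/s and contact force between the fingers and hammer below 0.1 N); the arm keeps its last pose, push and grip.
It fails at once if another thing on the bench is shifted by more than 30 mm (distance of any of weight, jar, mallet, pliers from where it was at the start of the episode above 0.03 m).
It fails at once if the hammer is dropped into the tray: in free fall above it with its underside over 60 mm high (x of hammer in the frame of tray between -0.16 and 0.16 m and y of hammer in the frame of tray between -0.11 and 0.11 m and height (world z) of hammer above 0.06 m and contact force between hammer and anything else below 0.01 N).
It also fails if it takes over 64 s, if anything falls off the work surface, if the arm or the gripper's body presses on something with over 40 N, if the wrist force passes 120 N, or if a joint passes its speed limit or range.

## Working session

There is one attempt and no reset: what is moved stays moved. The work goes in short steps, Python scripts to look and compute and a shell command to move; the robot and the scene stay as the last step left them, time stands still between calls to the robot, and variables do not carry over. Pictures are saved under pics/ and viewed, at most 10 in all, crops included, and the job is handed in when it is done.

```bash
ls; mkdir -p pics
cat > h.py <<'E'
import numpy as np, cv2
from workcell import manip
def look(cam, names, save=None):
    p=manip.camera(cam)
    for n in names:
        r=manip.tip_of(p,n)
        print(cam,n,[(np.round(d['at'],3).tolist(),round(d['score'],2)) for d in r[:2]])
    if save: cv2.imwrite('pics/'+save,p['frame'][:,:,::-1])
    return p
E
python3 - <<'E'
from h import *
o=manip.get_obs(); print({k:np.round(v,3).tolist() for k,v in o.items()}, manip.tcp_to_grasp)
N=['tin','lid_handle','lid_hinge','hammer','hammer_head','hammer_butt','tray','weight','jar','mallet','pliers']
a=look('scene',N,'scene0.png'); b=look('side',N,'side0.png')
cv2.imwrite('pics/s0.png',np.vstack([a['frame'],b['frame']])[:,:,::-1][:, :])
E
```

```text
pics
{'clock': 0.0, 'joint_pos': [1.188, 0.333, -0.065, 1.461, 0.022, 1.35, -0.088], 'joint_velocities': [0.002, -0.001, 0.002, -0.0, 0.001, 0.001, -0.002], 'tau': [-0.001, -62.544, 0.048, -39.161, 0.016, 0.01, 0.0], 'position': [0.22, -0.585, 0.231], 'ee_rot': [0.984, 0.179, -0.0, -0.001], 'ft_force': [-0.233, -0.136, 0.068], 'torque': [-0.045, -0.018, 0.015], 'grasp_force': 0.0, 'grip_width': 1.001} 0.0187
scene tin [([0.567, 0.248, 0.0], 0.97)]
scene lid_handle [([0.498, 0.262, 0.131], 0.94), ([0.778, 0.004, 0.0], 0.29)]
scene lid_hinge [([0.667, 0.229, 0.088], 0.56)]
scene hammer [([0.593, 0.212, 0.092], 0.92)]
scene hammer_head [([0.594, 0.257, 0.102], 0.8)]
scene hammer_butt [([0.591, 0.021, 0.107], 0.56), ([0.598, 0.254, 0.103], 0.23)]
scene tray [([0.585, -0.261, -0.0], 0.59), ([0.565, 0.246, -0.003], 0.28)]
scene weight [([0.66, 0.0, -0.004], 0.6)]
scene jar [([0.776, 0.007, 0.0], 0.72), ([0.593, 0.212, 0.093], 0.35)]
scene mallet [([0.502, 0.575, 0.0], 0.6)]
scene pliers [([0.459, -0.534, 0.0], 0.63)]
side tin [([0.565, 0.25, 0.0], 0.68)]
side lid_handle [([0.499, 0.261, 0.132], 0.91)]
side lid_hinge [([0.668, 0.226, 0.092], 0.94)]
side hammer [([0.593, 0.211, 0.094], 0.78)]
side hammer_head [([0.595, 0.257, 0.102], 0.58)]
side hammer_butt [([0.587, 0.019, 0.108], 0.6)]
side tray [([0.582, -0.262, 0.004], 0.85)]
side weight [([0.463, -0.534, -0.002], 0.73), ([0.661, -0.001, -0.001], 0.58)]
side jar [([0.777, 0.002, -0.002], 0.92)]
side mallet [([0.5, 0.577, 0.0], 0.9), ([0.595, 0.254, 0.104], 0.32)]
side pliers [([0.46, -0.538, -0.001], 0.59)]
```

View pics/scene0.png

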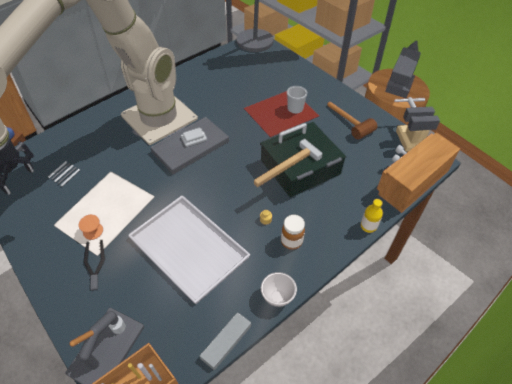

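View pics/side0.png

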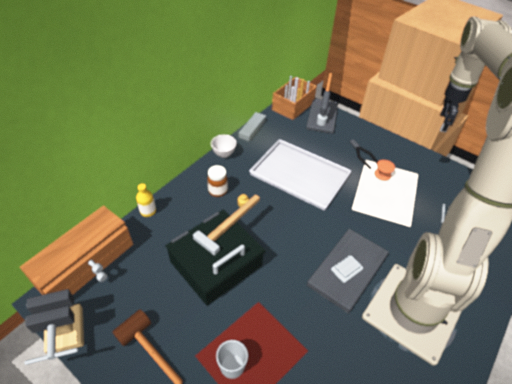

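The scene picture shows the hammer on the lid (head near pixel 311,150, butt near 258,182), overhanging towards the empty tray (centre near 190,248). The weight (265,217) and jar (292,232) are between them. The side picture agrees. Next I'll measure the tray's yaw and refine the hammer and tin axes.

```bash
cat >> h.py <<'E'
from scipy.spatial.transform import Rotation as Ro
def rays(p,uv):
    n=cv2.undistortPoints(np.float64(uv).reshape(-1,1,2),p['camera_matrix'],np.array(p['distortion'])).reshape(-1,2)
    d=np.c_[n[:,0],-n[:,1],-np.ones(len(n))]
    A=np.array(p['attitude']); R=Ro.from_quat(A).as_matrix() if A.size==4 else A
    return np.array(p['eye']),d@R.T
def rect(p,name,z):
    m=manip.masks_of(p,name)[0]['region'].astype(np.uint8)
    c=max(cv2.findContours(m,cv2.RETR_EXTERNAL,cv2.CHAIN_APPROX_NONE)[0],key=cv2.contourArea).reshape(-1,2)
    e,d=rays(p,c); X=e+d*((z-e[2])/d[:,2])[:,None]
    return cv2.minAreaRect(np.float32(X[:,:2]*1000))
E
python3 - <<'E'
from h import *
for c in('scene','side'):
    p=manip.camera(c); print(rect(p,'tray',.018))
    for n,z in(('tin',.09),('hammer',.11)): print(c,n,rect(p,n,z))
    for n in('hammer_head','hammer_butt','hammer','lid_handle'): print(n,[np.round(d['at'],3).tolist() for d in manip.tip_of(p,n)[:1]])
E
```

```text
((587.116943359375, -262.897216796875), (335.92626953125, 230.90780639648438), 5.527339935302734)
scene tin ((588.3299560546875, 224.21661376953125), (264.0577087402344, 264.9298400878906), 78.11186218261719)
scene hammer ((611.2527465820312, 142.6514434814453), (96.77359008789062, 263.8229064941406), 6.723359107971191)
hammer_head [[0.596, 0.255, 0.102]]
hammer_butt [[0.59, 0.021, 0.105]]
hammer [[0.592, 0.214, 0.095]]
lid_handle [[0.499, 0.264, 0.131]]
((585.3388671875, -259.1268615722656), (334.1405334472656, 248.32095336914062), 5.091462135314941)
side tin ((555.7139892578125, 259.3641662597656), (249.77389526367188, 249.34954833984375), 79.09386444091797)Traceback (most recent call last):
  File "<stdin>", line 4, in <module>
  File "h.py", line 17, in rect
    m=manip.masks_of(p,name)[0]['region'].astype(np.uint8)
      ~~~~~~~~~~~~~~~~~~~~~~^^^
IndexError: list index out of range
```

```bash
python3 -m jog '{"offset":[[0.02,0.04,0],[0.02,0.04,0],[0.02,0.04,0],[0.02,0.04,0],[0.02,0.04,0],[0.02,0.04,0],[0.02,0.04,0],[0.02,0.04,0],[0.02,0.04,0],[0.02,0.04,0],[0.02,0.04,0],[0.02,0.04,0],[0.02,0.04,0],[0.02,0.04,0],[0.02,0.04,0],[0.02,0.04,0],[0.02,0.04,0],[0.02,0.04,0],[0.013,0.04,0],[0,0.037,0]],"yaw":[6.8,6.8,6.8,6.8,6.8,6.8,6.8,6.8,6.8,6.8,0,0,0,0,0,0,0,0,0,0],"jaw":[0,0,0,0,0,0,0,0,0,0,0,0,0,0,0,0,0,0,0,0]}' 40
```

```text
clock: 3.47
position: [0.5699, 0.1641, 0.2308]
ee_rot: [0.716, 0.698, 0.0, -0.0]
ft_force: [1.1, -0.3, -0.4]
grip_width: 1.001
grasp_force: 0.0
```

The tray's long side is at a yaw of about 5.3°, centred at (0.586, -0.261). The arm fell short of the commanded point, so I'll do a wrist-camera check from here.

```bash
cat >> h.py <<'E'
def wrist():
    o=manip.get_obs(); p=manip.camera('wrist')
    T=np.eye(4); T[:3,:3]=Ro.from_quat(o['ee_rot']).as_matrix(); T[:3,3]=o['position']
    C=T@np.array(p['hand_eye']); q=dict(p); q['eye']=C[:3,3]; q['attitude']=C[:3,:3]
    print('tcp',np.round(o['position'],4),'yaw',np.round(2*np.degrees(np.arctan2(o['ee_rot'][1],o['ee_rot'][0])),2))
    return p,q
E
python3 - <<'E'
from h import *
print(np.round(manip.get_obs()['joint_pos'],2))
p,q=wrist()
for n in('hammer_head','hammer_butt','hammer','lid_handle','lid_hinge'): print(n,[(np.round(d['at'],3).tolist(),round(d['score'],2)) for d in manip.tip_of(p,n)[:1]])
cv2.imwrite('pics/w1.png',p['frame'][:,:,::-1])
E
```

```text
[ 0.26  0.36 -0.78  1.52  0.25  1.37 -0.56]
tcp [0.5699 0.1641 0.2308] yaw 88.53
hammer_head [([0.592, 0.253, 0.105], 0.56)]
hammer_butt [([0.58, 0.021, 0.106], 0.68)]
hammer [([0.596, 0.213, 0.092], 0.69)]
lid_handle [([0.501, 0.259, 0.128], 0.87)]
lid_hinge [([0.662, 0.23, 0.092], 0.72)]
```

View pics/w1.png

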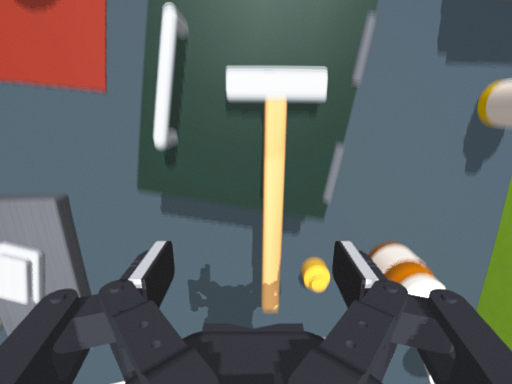

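The wrist view shows the hammer handle running from (276,102) to (270,305). The head is at (276,84), and the lid bar runs from (170,8) to (160,140). I'll project these lines.

Run:
```python
from h import *
p,q=wrist()
def P(uv,z):
    e,d=rays(q,uv); return e+d*((z-e[2])/d[:,2])[:,None]
for n,uv,z in(('handle',[[276,103],[270,305]],.116),('head',[[227,84],[326,84]],.106),('bar',[[169.5,10],[161,140]],.132)):
    X=P(uv,z); v=X[1]-X[0]; print(n,np.round(X,4).tolist(),np.degrees(np.arctan2(v[1],v[0])))
```

```text
tcp [0.5686 0.1613 0.2312] yaw 88.54
handle [[0.5918, 0.2419, 0.116], [0.5846, 0.025, 0.116]] -91.90033479972249
head [[0.5477, 0.2601, 0.106], [0.6388, 0.2579, 0.106]] -1.3446301856144052
bar [[0.5076, 0.3144, 0.132], [0.4897, 0.2135, 0.132]] -100.05113417169518
```

```bash
python3 -m jog '{"offset":[[0.012,0.025,0],[0.0115,0.024,0],[0,0,-0.02],[0,0,-0.02],[0,0,-0.02],[0,0,-0.015],[0,0,-0.01],[0,0,0],[0,0,0]],"yaw":[0,0,0,0,0,0,0,0,0],"jaw":[0,0,0,0,0,0,0,0,0]}' 40
```

```text
clock: 4.57
position: [0.5921, 0.2106, 0.1467]
ee_rot: [0.716, 0.698, -0.0, 0.0]
ft_force: [0.2, -0.2, 0.7]
grip_width: 1.0
grasp_force: 0.0
```

```bash
python3 -m jog '{"offset":[[0,0,-0.015],[0,0,-0.015],[0,0,-0.01],[0,0,-0.009],[0,0,0],[0,0,0],[0,0,0],[0,0,0],[0,0,0],[0,0,0],[0,0,0],[0,0,0],[0,0,0],[0,0,0]],"yaw":[0,0,0,0,0,0,0,0,0,0,0,0,0,0],"jaw":[0,0,0,0,0,0,1,1,1,1,1,1,1,1]}' 60
```

```text
clock: 5.73
position: [0.592, 0.2115, 0.0977]
ee_rot: [0.716, 0.698, 0.0, 0.0]
ft_force: [-2.9, -1.6, 3.9]
grip_width: 0.218
grasp_force: 61.6
```

```bash
python3 -m jog '{"offset":[[0,0,0.005],[0,0,0.01],[0,0,0.015],[0,0,0.02],[0,0,0.02],[0,0,0.02],[0,0,0.02],[0,0,0],[0,0,0],[0,0,0]],"yaw":[0,0,0,0,0,0,0,0,0,0],"jaw":[1,1,1,1,1,1,1,1,1,1]}' 60
python3 - <<'E'
from h import *
p,q=wrist()
for c in ('scene','side'): look(c,['hammer','hammer_head','hammer_butt','lid_handle'],c+'1.png')
E
```

```text
clock: 6.57
position: [0.5914, 0.2111, 0.2063]
ee_rot: [0.716, 0.699, -0.001, -0.0]
ft_force: [0.2, -0.0, -3.5]
grip_width: 0.218
grasp_force: 60.6
tcp [0.5914 0.2111 0.2063] yaw 88.62
scene hammer [([0.593, 0.209, 0.199], 0.95), ([0.569, 0.246, 0.0], 0.37)]
scene hammer_head [([0.594, 0.256, 0.212], 0.97)]
scene hammer_butt [([0.589, 0.022, 0.213], 0.85)]
scene lid_handle [([0.498, 0.266, 0.128], 0.77)]
side hammer [([0.592, 0.214, 0.202], 0.81), ([0.587, 0.022, 0.215], 0.43)]
side hammer_head [([0.595, 0.258, 0.213], 0.62)]
side hammer_butt [([0.585, 0.021, 0.216], 0.91)]
side lid_handle [([0.498, 0.261, 0.13], 0.56)]
```

The hammer is held level, with its underside about 4 mm below the TCP. Next I'll carry it over the tray.

```bash
python3 -m jog '{"offset":[[0.003,-0.02,0],[0.003,-0.02,0],[0.003,-0.02,0],[0.003,-0.02,0],[0.003,-0.02,0],[0.003,-0.02,0],[0.003,-0.02,0],[0.003,-0.02,0],[0.003,-0.02,0],[0.003,-0.02,0],[0.003,-0.02,0],[0.003,-0.02,0],[0.003,-0.02,0],[0.003,-0.02,0],[0.003,-0.02,0],[0.003,-0.02,0],[0.003,-0.02,0],[0.003,-0.02,0],[0.003,-0.02,0],[0.003,-0.02,0]],"yaw":[-4,-4,-4,-4,-4,-4,-4,-4,-4,-4,-4,-4,-4,-4,-4,-4,-4,-4,-4,-4],"jaw":[1,1,1,1,1,1,1,1,1,1,1,1,1,1,1,1,1,1,1,1]}'
python3 - <<'E'
from h import *
p,q=wrist(); print(np.round(manip.get_obs()['joint_pos'],2))
E
```

```text
clock: 8.78
position: [0.6519, -0.1894, 0.2073]
ee_rot: [0.997, 0.073, -0.0, 0.0]
ft_force: [0.7, 0.7, -2.7]
grip_width: 0.215
grasp_force: 60.5
tcp [ 0.6519 -0.1894  0.2073] yaw 8.43
[ 0.49  0.49 -0.38  1.31  0.19  1.37 -1.33]
```

```bash
python3 -m jog '{"offset":[[0.002,-0.02,0],[0.002,-0.02,0],[0.001,-0.02,0],[0,-0.005,-0.01],[0,0,-0.02],[0,0,-0.02],[0,0,-0.02],[0,0,-0.02],[0,0,-0.02],[0,0,-0.01],[0,0,0],[0,0,0],[0,0,0]],"yaw":[-1.6,-1.6,0,0,0,0,0,0,0,0,0,0,0],"jaw":[1,1,1,1,1,1,1,1,1,1,1,1,1]}'
python3 - <<'E'
from h import *
wrist()
for c in ('scene','side'): look(c,['hammer','hammer_head','hammer_butt','tray'],c+'2.png')
E
```

```text
clock: 9.92
position: [0.6577, -0.2537, 0.0889]
ee_rot: [0.999, 0.047, 0.001, 0.0]
ft_force: [0.2, 0.3, -3.0]
grip_width: 0.223
grasp_force: 60.5
tcp [ 0.6577 -0.2537  0.0889] yaw 5.42
scene hammer [([0.657, -0.254, 0.086], 0.92)]
scene hammer_head [([0.705, -0.251, 0.094], 0.55)]
scene hammer_butt [([0.473, -0.27, 0.098], 0.91), ([0.503, 0.576, -0.001], 0.73)]
scene tray [([0.588, -0.263, -0.002], 0.77)]
side hammer [([0.657, -0.255, 0.084], 0.75)]
side hammer_head [([0.705, -0.249, 0.095], 0.87)]
side hammer_butt [([0.471, -0.272, 0.099], 0.91)]
side tray [([0.582, -0.262, 0.004], 0.79)]
```

View pics/scene2.png

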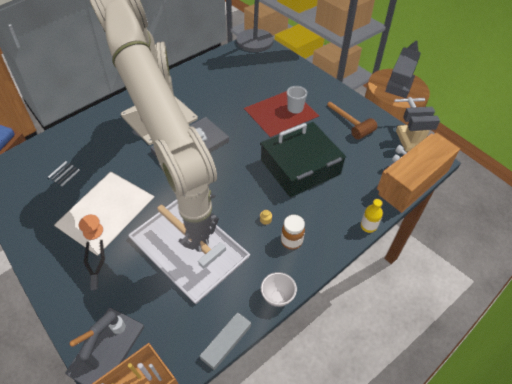

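The hammer is over the tray (head near 212,256, butt near 163,210) and parallel to the tray's long side. I'll lower it.

```bash
python3 -m jog '{"offset":[[0,0,-0.015],[0,0,-0.015],[0,0,-0.015],[0,0,-0.015],[0,0,-0.01],[0,0,-0.005],[0,0,-0.002],[0,0,-0.002],[0,0,-0.001],[0,0,-0.001],[0,0,-0.001],[0,0,0],[0,0,0]],"yaw":[0,0,0,0,0,0,0,0,0,0,0,0,0],"jaw":[1,1,1,1,1,1,1,1,1,1,1,1,1]}'
```

```text
clock: 11.55
position: [0.6574, -0.2538, 0.0069]
ee_rot: [0.999, 0.047, 0.001, 0.0]
ft_force: [-2.8, -0.1, 6.5]
grip_width: 0.218
grasp_force: 61.8
```

In contact (6.5 N upward). I'll let go and wait.

```bash
python3 -m jog '{"offset":[[0,0,0],[0,0,0],[0,0,0],[0,0,0],[0,0,0],[0,0,0],[0,0,0],[0,0,0.01],[0,0,0.02],[0,0,0.03],[0,0,0.04],[0,0,0.04],[0,0,0.04],[0,0,0.02],[0,0,0],[0,0,0]],"yaw":[0,0,0,0,0,0,0,0,0,0,0,0,0,0,0,0],"jaw":[0,0,0,0,0,0,0,0,0,0,0,0,0,0,0,0]}'
python3 - <<'E'
from h import *
wrist()
for c in ('scene','side'): look(c,['hammer','hammer_head','hammer_butt','lid_handle','lid_hinge'],c+'3.png')
E
```

```text
clock: 12.88
position: [0.6575, -0.2536, 0.2077]
ee_rot: [0.999, 0.047, 0.002, 0.001]
ft_force: [-0.3, -0.0, -1.2]
grip_width: 1.003
grasp_force: 0.0
tcp [ 0.6575 -0.2536  0.2077] yaw 5.41
scene hammer [([0.66, -0.253, 0.004], 0.79)]
scene hammer_head [([0.705, -0.25, 0.012], 0.7)]
scene hammer_butt [([0.472, -0.27, 0.014], 0.63)]
scene lid_handle [([0.499, 0.264, 0.126], 0.68), ([0.777, 0.004, -0.001], 0.61)]
scene lid_hinge [([0.665, 0.232, 0.087], 0.69), ([0.664, 0.001, -0.002], 0.17)]
side hammer [([0.66, -0.254, 0.003], 0.67)]
side hammer_head [([0.703, -0.253, 0.014], 0.92)]
side hammer_butt [([0.469, -0.272, 0.016], 0.7)]
side lid_handle [([0.499, 0.261, 0.13], 0.74)]
side lid_hinge [([0.67, 0.227, 0.092], 0.93)]
```

Hammer lies flat in the tray. On to the lid handle.

```bash
python3 -m jog '{"offset":[[-0.008,0.024,0],[-0.008,0.024,0],[-0.008,0.024,0],[-0.008,0.024,0],[-0.008,0.024,0],[-0.008,0.024,0],[-0.008,0.024,0],[-0.008,0.024,0],[-0.008,0.024,0],[-0.008,0.024,0],[-0.008,0.024,0],[-0.008,0.024,0],[-0.008,0.024,0],[-0.008,0.024,0],[-0.008,0.024,0],[-0.008,0.024,0],[-0.008,0.024,0],[-0.008,0.024,0],[-0.008,0.024,0],[-0.007,0.024,0]],"yaw":[3.7,3.7,3.7,3.7,3.7,3.7,3.7,3.7,3.7,3.7,3.7,3.7,3.7,3.7,3.7,3.7,3.7,3.7,3.7,3.2],"jaw":[0,0,0,0,0,0,0,0,0,0,0,0,0,0,0,0,0,0,0,0]}' 40
python3 - <<'E'
from h import *
p,q=wrist()
for n in('lid_handle','lid_hinge'): print(n,[(np.round(d['at'],3).tolist(),round(d['score'],2)) for d in manip.tip_of(p,n)[:1]])
print(np.round(manip.get_obs()['joint_pos'],2))
cv2.imwrite('pics/w4.png',p['frame'][:,:,::-1])
E
```

```text
clock: 15.2
position: [0.4967, 0.2288, 0.2054]
ee_rot: [0.77, 0.638, 0.0, 0.0]
ft_force: [1.0, -0.0, 0.2]
grip_width: 0.996
grasp_force: 0.0
tcp [0.4967 0.2288 0.2054] yaw 79.3
lid_handle [([0.501, 0.262, 0.128], 0.76)]
lid_hinge [([0.664, 0.232, 0.089], 0.83)]
[ 0.18  0.27 -0.81  1.67  0.2   1.29 -0.86]
```

View pics/w4.png

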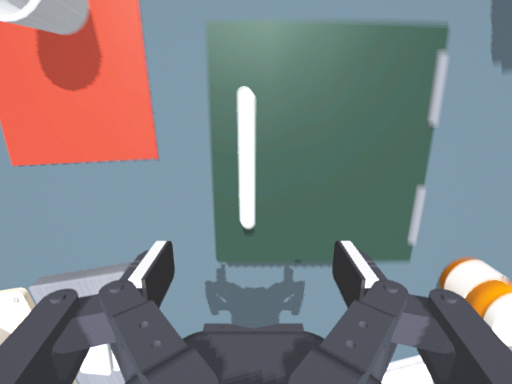

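The bar is vertical in the view, from (246,92) to (249,222), so the jaw direction is square to it. I'll go over it, down, and grip.

```bash
python3 -m jog '{"offset":[[0.0015,0.017,0],[0.001,0.016,0],[0,0,-0.02],[0,0,-0.02],[0,0,-0.02],[0,0,-0.015],[0,0,-0.01],[0,0,-0.008],[0,0,0],[0,0,0],[0,0,0],[0,0,0],[0,0,0],[0,0,0],[0,0,0],[0,0,0],[0,0,0],[0,0,0]],"yaw":[0,0,0,0,0,0,0,0,0,0,0,0,0,0,0,0,0,0],"jaw":[0,0,0,0,0,0,0,0,0,0,1,1,1,1,1,1,1,1]}' 40
```

```text
clock: 16.85
position: [0.4985, 0.2598, 0.1121]
ee_rot: [0.772, 0.636, -0.001, -0.001]
ft_force: [-7.8, -0.8, 4.9]
grip_width: 0.123
grasp_force: 39.1
```

```bash
python3 -m jog '{"offset":[[0.002,-0.0004,0.0073],[0.002,-0.0004,0.0073],[0.0026,-0.0005,0.0071],[0.0026,-0.0005,0.0071],[0.0033,-0.0006,0.0069],[0.0033,-0.0006,0.0069],[0.0038,-0.0007,0.0065],[0.0038,-0.0007,0.0065],[0,0,0],[0,0,0]],"yaw":[0,0,0,0,0,0,0,0,0,0],"jaw":[1,1,1,1,1,1,1,1,1,1]}' 40
python3 - <<'E'
from h import *
wrist()
for c in ('scene','side'): look(c,['lid_handle','lid_hinge'])
E
```

```text
clock: 17.68
position: [0.5201, 0.2557, 0.1673]
ee_rot: [0.771, 0.636, -0.003, -0.002]
ft_force: [-15.1, -0.6, 4.3]
grip_width: 0.122
grasp_force: 39.2
tcp [0.5201 0.2557 0.1673] yaw 79.04
scene lid_handle [([0.518, 0.262, 0.183], 0.93)]
scene lid_hinge [([0.667, 0.232, 0.086], 0.86)]
side lid_handle [([0.52, 0.259, 0.186], 0.7)]
side lid_hinge [([0.668, 0.227, 0.093], 0.83)]
```

```bash
python3 -m jog '{"offset":[[0.0034,-0.0008,0.0062],[0.0039,-0.0008,0.0062],[0.0049,-0.0009,0.0058],[0.0049,-0.0009,0.0058],[0.0054,-0.001,0.0053],[0.0054,-0.001,0.0053],[0.0058,-0.0011,0.0048],[0.0058,-0.0011,0.0048],[0.0062,-0.0012,0.0043],[0.0062,-0.0012,0.0043],[0,0,0],[0,0,0],[0,0,0]],"yaw":[0,0,0,0,0,0,0,0,0,0,0,0,0],"jaw":[1,1,1,1,1,1,1,1,1,1,1,1,1]}' 40
python3 - <<'E'
from h import *
wrist()
for c in ('scene','side'): look(c,['lid_handle','lid_hinge','hammer_head','hammer_butt'],c+'5.png')
E
```

```text
clock: 19.12
position: [0.5733, 0.2462, 0.2229]
ee_rot: [0.772, 0.636, -0.001, -0.001]
ft_force: [-17.8, -4.8, 21.4]
grip_width: 0.126
grasp_force: 41.0
tcp [0.5733 0.2462 0.2229] yaw 79.02
scene lid_handle [([0.575, 0.251, 0.236], 0.58), ([0.473, -0.27, 0.014], 0.26)]
scene lid_hinge [([0.665, 0.229, 0.088], 0.79), ([0.706, -0.249, 0.011], 0.38)]
scene hammer_head [([0.664, 0.233, 0.09], 0.73), ([0.703, -0.253, 0.009], 0.61)]
scene hammer_butt [([0.474, -0.272, 0.015], 0.61)]
side lid_handle [([0.575, 0.249, 0.238], 0.76), ([0.778, 0.003, -0.005], 0.45)]
side lid_hinge [([0.669, 0.225, 0.092], 0.79)]
side hammer_head [([0.705, -0.249, 0.012], 0.97)]
side hammer_butt [([0.469, -0.272, 0.016], 0.87)]
```

View pics/side5.png

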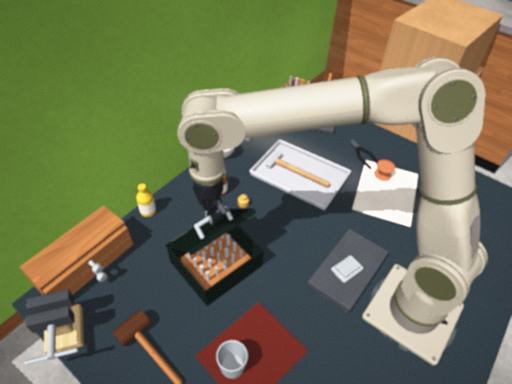

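The side picture shows the tin open (lid edge and bar at about 205,228, in the fingers), the punches visible and the hammer flat in the tray at (298,170). The lid is at about 45°. I'll ease the radial load a little and check that it holds still.

```bash
python3 -m jog '{"offset":[[-0.0008,0.0002,0.0008],[-0.0005,0.0001,0.0005],[0,0,0],[0,0,0],[0,0,0],[0,0,0],[0,0,0],[0,0,0],[0,0,0],[0,0,0],[0,0,0],[0,0,0]],"yaw":[0,0,0,0,0,0,0,0,0,0,0,0],"jaw":[1,1,1,1,1,1,1,1,1,1,1,1]}' 40
python3 - <<'E'
from h import *
wrist()
for c in ('scene','side'): look(c,['lid_handle','weight','jar','mallet','pliers'])
o=manip.get_obs(); print(np.abs(o['joint_velocities']).max(), o['ft_force'],o['clock'])
E
```

```text
clock: 20.67
position: [0.5728, 0.2462, 0.2228]
ee_rot: [0.772, 0.636, -0.001, -0.001]
ft_force: [-8.5, -0.6, 9.2]
grip_width: 0.124
grasp_force: 39.7
tcp [0.5728 0.2462 0.2228] yaw 78.99
scene lid_handle [([0.571, 0.253, 0.235], 0.85), ([0.774, 0.007, -0.002], 0.55)]
scene weight [([0.662, -0.005, -0.006], 0.48)]
scene jar [([0.775, 0.004, -0.004], 0.8), ([0.663, -0.254, 0.002], 0.51)]
scene mallet [([0.505, 0.577, -0.002], 0.96)]
scene pliers [([0.46, -0.534, 0.002], 0.77)]
side lid_handle [([0.574, 0.25, 0.241], 0.89)]
side weight [([0.662, -0.004, -0.002], 0.6)]
side jar [([0.777, 0.005, -0.002], 0.65)]
side mallet []
side pliers [([0.461, -0.536, -0.002], 0.67)]
0.0011818585008889417 [-9.48700305 -1.30690448  8.01335279] 21.3167
```

Still and steady with the bystanders unmoved, so I'm handing in.

```bash
python3 -c "
from workcell import manip
print(manip.hand_in())"
```

```text
the job is handed in; nothing more can be done
None
```

I handed the job in at about 21 s: the hammer lies flat in the tray and is let go, the lid is held still by its handle at about 45° open, and the weight, jar, mallet and pliers haven't moved; the hand-in call returned no verdict.

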